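# Dock a tube rack in the reader's funnel guides

### The arm

A 6-joint arm with a two-finger parallel gripper is mounted at the origin on the work surface. World frame = base frame: x ahead of the robot, y to its left, z up, the work surface at z = 0. Lengths are in m, angles in rad, forces in N, time in s.
With the tool pointing down it reaches from about 0.3 to 1 m from the base axis. Payload 5.1 kg.
Tool frame: the origin (TCP) lies at the centre of the arm's flange, where the gripper is bolted on; the fingertips stand 190 mm ahead of it and the grasp point (between the pads) lies 171 mm ahead of it; z points along the fingers, y is the direction in which the jaws open and shut (so a half turn about z gives the same grasp; the last joint's range is limited). The gripper opens to 95 mm and grips with 3 to 60 N. Pads are 20 mm wide; open, the fingers measure 119 mm over their backs; the gripper's body (75 mm by 180 mm) begins 59 mm behind the grasp point.
Start: joints at [1.116, 0.124, 1.65, -0, 1.367, -0.083], TCP at [0.236, 0.606, 0.405] pointing down, gripper open.
Joint ranges: [-2.61, 2.61], [-1.02, 2.33], [0.03, 2.71], [-1.35, 4.49], [0.32, 2.68], [-2.91, 2.91]. Speed limits (rad/s): [2.57, 2.57, 3.14, 3.14, 3.14, 3.14].

### API

Orientations are given as a unit quaternion [w, x, y, z].
In Python, from cell import * gives the robot as it stands.
- The arm moves only by the tool arm_command, never from a script. Its argument "targets" is a list of rows, each a list of 5 numbers: the finger opening in m, from 0 to 0.0951, then the shift along the tool's x, y, z in m, then the turn about the tool's z in rad. In form: [[hand, tx, ty, tz, yaw], ...]. A call has 1 to 8 rows; each row is the pose to reach, as a shift and turn from the pose commanded when the call began, along the tool's axes at that moment; what a row does not reach only later rows make up. A row lasts 1/8 s, in which the tool goes at most 62.5 mm and 10.7 degrees, less where a joint would pass 70% of its speed; a pose out of reach is approached as far as the arm can. A call with a gripper value outside its range is refused whole. The fingers move at their own pace and stop on an object; "grip_force" is the grip in N (left out, the last holds). Time passes only in rows, so rows that repeat a pose let the fingers close. It gives the time, the measured TCP pose, the force and the opening at its end, in the units of the state.
- get_obs(): the state, without advancing time (a new reading comes with each control period).
- camera(name): name is "side" or "top" or "wrist"; returns the picture (400x640x3 uint8, red, green, blue); there is no depth.
- get_calibration(name): a dict with "mtx" (3x3 intrinsics, pixels), "k1" (the pictures are not rectified: a ray, as slopes to the right and down, at radius r is drawn at 1 + k1 r^2 times it, then the intrinsics apply), "R" (3x3) and "t" (3): a world point X has camera coordinates R X + t. Camera axes: x right, y down, z forward; pixel columns grow to the right and rows downward; lengths in m; the calibration is good to about 2 mm. A picture is of the moment at which its call begins: read the wrist's pose just before it. get_calibration takes no time and is no camera call; for the wrist camera it gives the pose at the moment of the call.
- hand_in(): hands the job in, once; it reports no verdict.
The state is a dict: "time": time; "joint_pos": joint angles; "dq": joint speeds; "tau": joint torques, N m; "position": TCP position; "tcp_rot": TCP orientation; "ft_force": force on the tool from outside, world axes, zero at the start; "wrist_torque": the same for the moment, N m; "width": opening from 0.0 (shut) to 1.0 (fully open).
Only numpy, scipy, OpenCV 4.12 (cv2) and the standard library are available. Lean on these libraries where they do the work, as an engineer would, in place of code of your own. Each camera call takes 0.05 s, during which the arm holds its last target.

### The job

Pick up the narrow two-row tube rack, set it down gently on the metal loading plate in front of the guide rails and let go of it. Then push it from behind along the rails, so that they centre it, until it meets the reader's sprung stop, and keep it pressed there with a light steady push of about 10 newtons (never more than 15) for a second. Leave it resting against the stop, square between the rails.

Things in the scene. Friction and masses are not known exactly. Their poses are not given: they have to be found in the camera images.
- rack_mid (a point): centre of the narrow rack, 18 mm above its underside: loose grey plastic block 92 long (x) x 46 wide (y) x 36 mm high, 0.15 to 0.3 kg, upright corners rounded, two rows of six tubes whose caps stand 8 mm above its top (grip the block across its width, not the caps). z up; both ends alike, either may go in first. A wider rack (66 mm, three rows) nearby is not wanted.
- plate_spot (a point): fixed point on top of the loading plate (aluminium, 5 mm thick, 130 mm wide), on the centre line 100 mm before the throat entrance; axes as guides. A rack set down with its centre over this point stands clear of the rails; the plate reaches 65 mm further back (-x) from here.
- guides: fixed plate and rails. Origin at bench height on the centre line under the entrance of the straight throat; x = direction in which the rack is pushed in, z up. Plate from x = -165 to +100 mm. Two steel rails, tops 39 mm above the bench, 8 mm thick: lead-ins converge at 25 degrees from a mouth 105 mm wide at x = -60 mm to the throat, 49 mm wide, x = 0 to 88 mm. Rack slides at 1 to 5 N.
- reader: fixed white instrument box behind the guides, same origin and axes as guides; the box is 70 mm high, 170 mm wide and fills x = 110 to 255 mm. On its front, facing the throat, it carries the sprung stop (see stop_mean).
- stop_mean (a point): fixed mark 80 mm past the throat entrance, 24 mm above the bench; not the stop itself. The stop, a black rubber pad 36 wide x 22 mm high, has its free front face anywhere within 15 mm before or behind this mark, set anew each time and not measured: feel for it. It yields in +x on a spring of 7 N per mm, no preload, 6 mm of travel, and may push the rack back 1 to 2 mm on release.

How it is judged:
On the way, in this order (a step that is already met when the one before it is completed fails the run):
1. the rack stands on the loading plate before the throat, let go (x of rack_mid in the frame of guides between -0.15 and -0.04 m and y of rack_mid in the frame of guides between -0.05 and 0.05 m and z of rack_mid in the frame of guides below 0.028 m and angle between rack_mid's own z axis and vertical below 0.1 rad and contact force between rack and the fingers below 0.1 N), for 0.2 s.
2. the rack, centred between the rails, is pressed against the sprung stop with more than 3.5 N for half a second (contact force between rack and reader above 3.5 N and x of rack_mid in the frame of guides above 0.015 m and angle between the x axis of rack_mid and the x axis of guides, either way round below 0.06 rad), for 0.5 s.
At the end, for the whole second after the job is handed in: The rack stands flat, at rest and let go on the plate between the rails, touching the stop: its centre 15 to 53 mm past the throat entrance (the stop's setting decides where), within 4 mm of the centre line and 0.06 rad of the guides' direction, tilted under 0.08 rad (x of rack_mid in the frame of guides between 0.015 and 0.053 m and y of rack_mid in the frame of guides between -0.004 and 0.004 m and z of rack_mid in the frame of guides below 0.028 m and angle between the x axis of rack_mid and the x axis of guides, either way round below 0.06 rad and angle between rack_mid's own z axis and vertical below 0.08 rad and linear speed of rack below 0.01 m/s and contact force between rack and reader above 0.05 N).
It fails at once if the rack is pressed on the stop with more than 15 N (contact force between rack and reader above 15 N).
It fails at once if the rack is jammed against the plate and rails with more than 30 N (contact force between rack and guides above 30 N).
It also fails if it takes over 69 s, if anything falls off the work surface, if the arm or the gripper's body presses on something with over 40 N, if the wrist force passes 120 N, or if a joint passes its speed limit or range.

## Working session

There is one attempt and no reset: what is moved stays moved. The work goes in short steps, Python scripts to look and compute and a tool call to move; the robot and the scene stay as the last step left them, time stands still between calls to the robot, and variables do not carry over. Pictures are saved under pics/ and viewed, and the job is handed in when it is done.

Besides the shell and the picture viewer there is one more tool, called after "Request:" as a command line: name --pt "numbers of a row" for each row, then --argument value for the rest. arm_command: Moves the arm, as the interface text tells. Its arguments: {"type":"object","properties":{"targets":{"type":"array"},"grip_force":{"type":"number"}},"required":["targets"]}

```bash
mkdir -p pics; ls; python3 - <<'E'
from cell import *
import cv2
print(get_obs())
for n in ("top","side","wrist"):
    c=get_calibration(n); print(n,c)
    cv2.imwrite(f"pics/{n}0.png",camera(n)[:,:,::-1])
E
```

```text
pics
{'time': 0.0, 'joint_pos': array([ 1.11639080e+00,  1.24496703e-01,  1.65165365e+00, -2.07775106e-05,
        1.36749297e+00, -8.26187328e-02]), 'dq': array([-0.00018203, -0.00057511, -0.00232012,  0.00021015, -0.00122575,
       -0.00076861]), 'tau': array([-3.66199210e-04, -4.17613006e+01, -3.59932137e+01,  7.74497213e-02,
        4.93110367e-02, -1.70061530e-04]), 'position': array([0.23606457, 0.60535443, 0.40350412]), 'tcp_rot': array([-2.62209822e-04,  1.84822444e-01,  9.82771394e-01, -9.91290681e-04]), 'ft_force': array([ 0.17542372,  0.23996988, -0.35508893]), 'wrist_torque': array([-0.03013283,  0.00212719,  0.00480739]), 'width': 1.0031351462408453}
top {'mtx': array([[455.62611571,   0.        , 322.96296052],
       [  0.        , 455.62611571, 195.94134597],
       [  0.        ,   0.        ,   1.        ]]), 'k1': -0.004897170261764658, 'R': array([[-0.0200266 , -0.99966405,  0.01645358],
       [-0.9975421 ,  0.01887343, -0.06748001],
       [ 0.0671468 , -0.01776453, -0.99758495]]), 't': array([0.00838562, 0.57781772, 1.16613425])}
side {'mtx': array([[413.61858955,   0.        , 318.97532415],
       [  0.        , 413.61858955, 198.90852415],
       [  0.        ,   0.        ,   1.        ]]), 'k1': 0.032070454228768155, 'R': array([[-0.97586289, -0.21751344,  0.01948156],
       [-0.15602592,  0.63201475, -0.75908713],
       [ 0.15279902, -0.74380458, -0.65069748]]), 't': array([0.5473785 , 0.13048141, 0.90544925])}
wrist {'mtx': array([[330.24006864,   0.        , 318.93739575],
       [  0.        , 330.24006864, 196.98805532],
       [  0.        ,   0.        ,   1.        ]]), 'k1': -0.06839352155795074, 'R': array([[ 0.36325317,  0.93168934, -0.00145175],
       [ 0.88969664, -0.34641741,  0.29738   ],
       [ 0.27656287, -0.10931584, -0.9547581 ]]), 't': array([-0.64884135, -0.03470458,  0.39327953])}
```

View pics/top0.png

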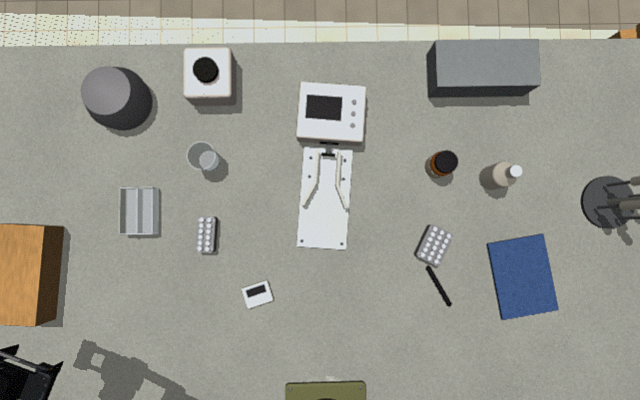

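View pics/side0.png

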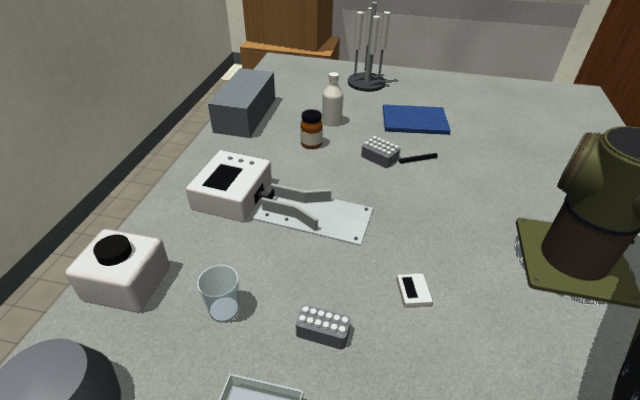

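View pics/wrist0.png

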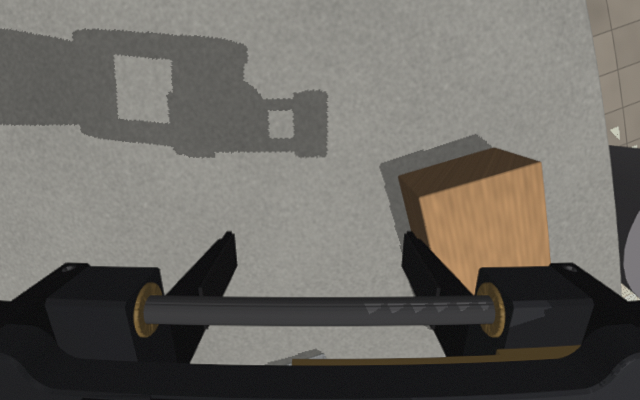

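The top view shows the narrow 2x6 rack at about (206,235), the wide 3-row one at (433,245), the plate and rails at about (326,200), and the reader at (332,112). I'll measure the rack and plate next.

```bash
cat > h.py <<'E'
from cell import *
import numpy as np, cv2
from scipy.optimize import brentq
def und(c,uv):
    K=c["mtx"];k=c["k1"]; uv=np.atleast_2d(np.asarray(uv,float))
    return cv2.undistortPoints(uv.reshape(-1,1,2),K,np.array([k,0,0,0,0.])).reshape(-1,2)
def plane(c,uv,z):
    n=und(c,uv); d=np.c_[n,np.ones(len(n))]@c["R"]; o=-c["R"].T@c["t"]
    s=(z-o[2])/d[:,2]; return o+s[:,None]*d
def proj(c,X):
    X=np.atleast_2d(X).astype(float)
    return cv2.projectPoints(X,cv2.Rodrigues(c["R"])[0],c["t"],c["mtx"],np.array([c["k1"],0,0,0,0.]))[0].reshape(-1,2)
E
python3 - <<'E'
from h import *
im=cv2.imread("pics/top0.png")
a=cv2.resize(im[205:265,180:235],None,fx=8,fy=8,interpolation=cv2.INTER_CUBIC)
b=cv2.resize(im[135:260,285:365],None,fx=4.5,fy=4.5,interpolation=cv2.INTER_CUBIC)
o=np.zeros((max(a.shape[0],b.shape[0]),a.shape[1]+b.shape[1],3),np.uint8);o[:a.shape[0],:a.shape[1]]=a;o[:b.shape[0],a.shape[1]:]=b
cv2.imwrite("pics/crop0.png",o); print(o.shape,a.shape)
s=cv2.imread("pics/side0.png")
cv2.imwrite("pics/crop1.png",np.hstack([cv2.resize(s[170:250,240:380],None,fx=2.8,fy=4,interpolation=cv2.INTER_CUBIC)[:320],cv2.resize(s[290:360,285:365],None,fx=5,fy=320/70,interpolation=cv2.INTER_CUBIC)]))
E
```

```text
(562, 800, 3) (480, 440, 3)
```

View pics/crop0.png

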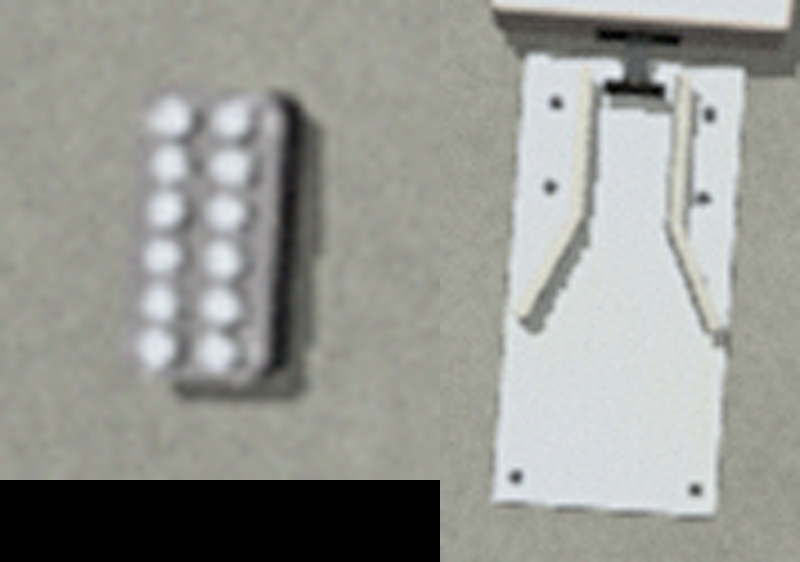

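View pics/crop1.png

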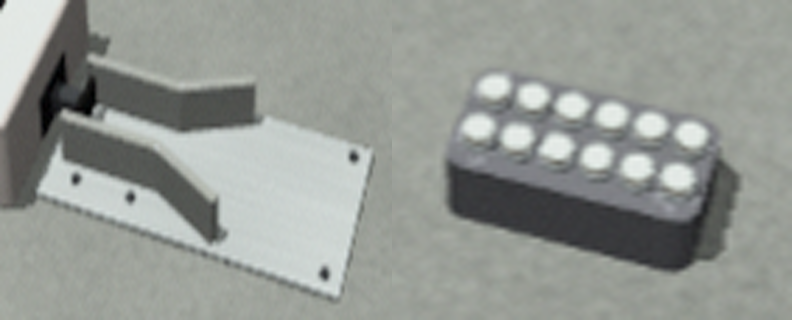

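```bash
python3 - <<'E'
from h import *
def caps(n,x0,x1,y0,y1,f=6,th=190):
    im=cv2.imread(f"pics/{n}0.png"); g=cv2.resize(im[y0:y1,x0:x1],None,fx=f,fy=f,interpolation=cv2.INTER_CUBIC).min(2)
    m=(g>th).astype(np.uint8); k,l,st,ce=cv2.connectedComponentsWithStats(m)
    P=[((ce[i]+.5)/f-.5+[x0,y0]) for i in range(1,k) if st[i,4]>8*f]
    print(n,len(P),[int(st[i,4]) for i in range(1,k)]); return np.array(P)
for n,b in (("top",(190,222,210,260)),("side",(290,360,300,345))):
    c=get_calibration(n); P=caps(n,*b); W=plane(c,P,0.044)[:,:2]
    r=cv2.minAreaRect((W*1000).astype(np.float32)); print(r)
    m=W.mean(0); u,s,v=np.linalg.svd(W-m); print("mean",m,"ang",np.degrees(np.arctan2(v[0,1],v[0,0])))
# plate
c=get_calibration("top"); im=cv2.imread("pics/top0.png"); 
m=(im.min(2)>195).astype(np.uint8); m[:147]=0
k,l,st,ce=cv2.connectedComponentsWithStats(m); i=l[235,320]; print(st[i])
h=cv2.convexHull(np.argwhere(l==i)[:,::-1].astype(np.int32))
W=plane(c,h.reshape(-1,2),0.005); r=cv2.minAreaRect((W[:,:2]*1000).astype(np.float32)); print("plate",r); print(cv2.boxPoints(r))
c=get_calibration("side"); im=cv2.imread("pics/side0.png")
g=im.min(2)
for q in [(373,207),(360,242)]:
    print("side corner",plane(c,[q],0.005))
# holes & rail points in top crop
def cr(p): return ((np.array(p)-[440,0])+.5)/4.5-.5+[285,135]
c=get_calibration("top")
for p in [(494,500),(716,515),(745,70),(526,57)]: print("corner",plane(c,[cr(p)],0.005)[0])
for nm,p in dict(LthroatTopInner_far=(589,75),Ltop_knee=(583,214),Rin_far=(679,78),Rin_knee=(670,222)).items(): print(nm,plane(c,[cr(p)],0.039)[0])
E
```

```text
top 12 [500, 437, 412, 463, 394, 418, 391, 419, 388, 431, 478, 445]
((486.3306884765625, 300.290283203125), (19.733823776245117, 73.66722869873047), 86.23271179199219)
mean [0.48614167 0.300416  ] ang 175.94630326334325
side 12 [819, 803, 820, 836, 830, 843, 850, 851, 883, 832, 885, 919]
((488.0433654785156, 298.54132080078125), (19.218765258789062, 72.80742645263672), 86.03738403320312)
mean [0.48800423 0.2985597 ] ang 175.99571265761548
[ 297  147   51  102 3467]
plate ((574.9043579101562, -5.989250183105469), (128.2528533935547, 260.6580810546875), 84.7479019165039)
[[439.2525   -57.916374]
 [698.8162   -81.77652 ]
 [710.5562    45.937874]
 [450.9925    69.79802 ]]
side corner [[ 0.43885306 -0.0607262   0.005     ]]
side corner [[0.45297817 0.06360734 0.005     ]]
corner [0.44983343 0.06832082 0.005     ]
corner [ 0.4384892  -0.06044534  0.005     ]
corner [ 0.69914865 -0.08368607  0.005     ]
corner [0.70910328 0.04529651 0.005     ]
LthroatTopInner_far [0.69209519 0.00866901 0.039     ]
Ltop_knee [0.61226264 0.01362452 0.039     ]
Rin_far [ 0.68947116 -0.04283582  0.039     ]
Rin_knee [ 0.6067709 -0.035862   0.039    ]
```

```bash
cat >> h.py <<'E'
from scipy.spatial.transform import Rotation as Rn
GO=np.array([0.6093,-0.0114]); GA=np.radians(-5.1)
def G(x,y=0): 
    c,s=np.cos(GA),np.sin(GA); return GO+np.array([c*x-s*y,s*x+c*y])
def toG(p):
    c,s=np.cos(GA),np.sin(GA); d=np.array(p)[:2]-GO; return np.array([c*d[0]+s*d[1],-s*d[0]+c*d[1]])
def st():
    o=get_obs(); q=o["tcp_rot"]; R=Rn.from_quat([q[1],q[2],q[3],q[0]]).as_matrix()
    ya=np.degrees(np.arctan2(R[1,1],R[0,1]))
    print("t%.2f"%o["time"],"pos",o["position"].round(4),"yang %.2f"%ya,"F",o["ft_force"].round(2),"w %.4f"%(o["width"]*.0951),"guide",toG(o["position"]).round(4)); return o,R,ya
def rel(xyz,yang):
    o,R,ya=st(); d=R.T@(np.array(xyz)-o["position"])
    t=(yang-ya+90)%180-90
    print("shift",d.round(4),"yaw",round(np.radians(-t),4))
E
python3 - <<'E'
from h import *
o,R,y=st();print(R.round(4))
rel([0.487,0.2995,0.30],90-4.03)
print(G(-.1))
E
```

```text
t0.15 pos [0.2361 0.6054 0.4037] yang 68.70 F [-0.04  1.13 -0.55] w 0.0950 guide [-0.4266  0.5812]
[[-9.317e-01  3.633e-01 -7.000e-04]
 [ 3.633e-01  9.317e-01 -1.500e-03]
 [ 1.000e-04 -1.700e-03 -1.000e+00]]
t0.15 pos [0.2361 0.6054 0.4037] yang 68.70 F [-0.04  1.13 -0.55] w 0.0950 guide [-0.4266  0.5812]
shift [-0.3449 -0.1937  0.104 ] yaw -0.3015
[ 0.50969589 -0.00251057]
```

Request:
arm_command --pt "0.0951 -0.055 -0.03 0.0 -0.05" --pt "0.0951 -0.105 -0.058 0.0 -0.1" --pt "0.0951 -0.155 -0.086 0.0 -0.15" --pt "0.0951 -0.205 -0.114 0.02 -0.2" --pt "0.0951 -0.255 -0.142 0.045 -0.25" --pt "0.0951 -0.305 -0.17 0.075 -0.3" --pt "0.0951 -0.345 -0.194 0.104 -0.3" --pt "0.0951 -0.345 -0.194 0.104 -0.3" --grip_force 20

```text
time: 1.15
position: [0.4876, 0.2966, 0.2972]
tcp_rot: [-0.003, 0.038, 0.999, -0.002]
ft_force: [-1.4, 0.7, 0.2]
width: 1.001
```

Request:
arm_command --pt "0.0951 0 0 0 0"

```text
time: 1.27
position: [0.4871, 0.2996, 0.3009]
tcp_rot: [-0.0, 0.036, 0.999, 0.0]
ft_force: [0.3, 0.7, -0.2]
width: 1.0
```

```bash
python3 - <<'E'
from h import *
c=get_calibration("wrist"); im=camera("wrist")[:,:,::-1].copy(); cv2.imwrite("pics/wrist1.png",im)
cv2.imwrite("pics/top1.png",camera("top")[:,:,::-1])
rel([0.487,0.2995,0.194],90-4.03)
np.save("pics/c1.npy",c,allow_pickle=True)
E
```

```text
t1.38 pos [0.4869 0.3005 0.3019] yang 85.96 F [ 1.   -0.46 -0.51] w 0.0951 guide [-0.1497  0.2998]
shift [-0.     -0.0011  0.1079] yaw -0.0002
```

View pics/wrist1.png

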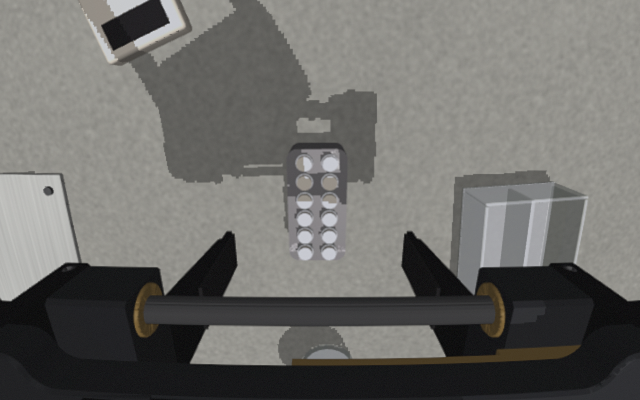

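The wrist view shows the rack between the open fingers, with its 12 caps spanning (303..330, 162..254). I'll check its position by casting rays.

```bash
python3 - <<'E'
from h import *
c=get_calibration("wrist")
P=np.array([(303.5,163),(329.5,162.5),(304,182.5),(329.5,182.5),(305,254),(329,253.5)])
W=plane(c,P,0.044); print(W.round(4)); print("centre",(W[[0,1,4,5]].mean(0)).round(4), "ang",np.degrees(np.arctan2(*((W[0]+W[1]-W[4]-W[5])[[1,0]]))))
rel([0.487,0.2995,0.194],90-4.03)
E
```

```text
[[0.4509 0.2916 0.044 ]
 [0.4519 0.3106 0.044 ]
 [0.4657 0.2907 0.044 ]
 [0.467  0.3097 0.044 ]
 [0.5249 0.2865 0.044 ]
 [0.5258 0.3058 0.044 ]]
centre [0.4884 0.2986 0.044 ] ang 176.1469231021018
t1.38 pos [0.4869 0.3005 0.3019] yang 85.96 F [ 1.   -0.46 -0.51] w 0.0951 guide [-0.1497  0.2998]
shift [-0.     -0.0011  0.1079] yaw -0.0002
```

Request:
arm_command --pt "0.0951 -0.001 -0.0015 0.03 0" --pt "0.0951 -0.001 -0.0015 0.06 0" --pt "0.0951 -0.001 -0.0015 0.085 0" --pt "0.0951 -0.001 -0.0015 0.1 0" --pt "0.0951 -0.001 -0.0015 0.107 0" --pt "0.0951 -0.001 -0.0015 0.107 0"

```text
time: 2.12
position: [0.488, 0.2983, 0.1941]
tcp_rot: [0.0, 0.036, 0.999, 0.0]
ft_force: [-0.1, 0.3, -0.3]
width: 1.005
```

Request:
arm_command --pt "0.04 0 0 0 0" --pt "0.04 0 0 0 0" --pt "0.04 0 0 0 0" --pt "0.04 0 0 0 0" --pt "0.04 0 0 0 0" --pt "0.04 0 0 0 0" --grip_force 20

```text
time: 2.88
position: [0.488, 0.2979, 0.1937]
tcp_rot: [-0.0, 0.036, 0.999, -0.0]
ft_force: [0.8, 0.2, 0.7]
width: 0.485
```

```bash
python3 - <<'E'
from h import *
st()
E
```

```text
t2.88 pos [0.488  0.2979 0.1937] yang 85.88 F [0.82 0.16 0.66] w 0.0462 guide [-0.1483  0.2973]
```

Gripped at 46 mm, which is the rack's width. Next I'll lift it and carry it over.

Request:
arm_command --pt "0.04 0 0 -0.01 0" --pt "0.04 0 0 -0.03 0" --pt "0.04 0 0 -0.05 0" --pt "0.04 0 0 -0.06 0" --pt "0.04 0 0 -0.06 0"

```text
time: 3.5
position: [0.4884, 0.2981, 0.2555]
tcp_rot: [0.001, 0.036, 0.999, 0.001]
ft_force: [0.6, 0.3, -1.7]
width: 0.485
```

```bash
python3 - <<'E'
from h import *
p=G(-.1);rel([p[0],p[1],0.255],84.9)
E
```

```text
t3.50 pos [0.4884 0.2981 0.2555] yang 85.89 F [ 0.64  0.3  -1.68] w 0.0461 guide [-0.1479  0.2976]
shift [-4.280e-02 -2.983e-01  2.000e-04] yaw 0.0173
```

Request:
arm_command --pt "0.04 -0.004 -0.03 0 0.005" --pt "0.04 -0.01 -0.075 0 0.01" --pt "0.04 -0.017 -0.12 0 0.017" --pt "0.04 -0.024 -0.17 0 0.017" --pt "0.04 -0.031 -0.22 0 0.017" --pt "0.04 -0.038 -0.265 0 0.017" --pt "0.04 -0.042 -0.29 0 0.017" --pt "0.04 -0.043 -0.298 0 0.017"

```text
time: 4.5
position: [0.5092, -0.0036, 0.2531]
tcp_rot: [-0.001, 0.046, 0.999, 0.0]
ft_force: [0.6, 0.6, -2.3]
width: 0.485
```

Request:
arm_command --pt "0.04 0 0 0 0" --pt "0.04 0 0 0 0"

```text
time: 4.75
position: [0.5094, -0.0015, 0.2535]
tcp_rot: [-0.0, 0.044, 0.999, 0.0]
ft_force: [-0.4, 0.6, -2.3]
width: 0.481
```

```bash
python3 - <<'E'
from h import *
p=G(-.1);rel([p[0],p[1],0.201],84.9)
for n in ("top","wrist"): cv2.imwrite(f"pics/{n}2.png",camera(n)[:,:,::-1])
im=cv2.imread("pics/top2.png"); cv2.imwrite("pics/top2c.png",cv2.resize(im[80:330,260:420],None,fx=2.4,fy=2.4))
E
```

```text
t4.75 pos [ 0.5094 -0.0015  0.2535] yang 84.97 F [-0.35  0.61 -2.32] w 0.0458 guide [-0.1004  0.001 ]
shift [-0.0004 -0.001   0.0525] yaw 0.0013
```

View pics/wrist2.png

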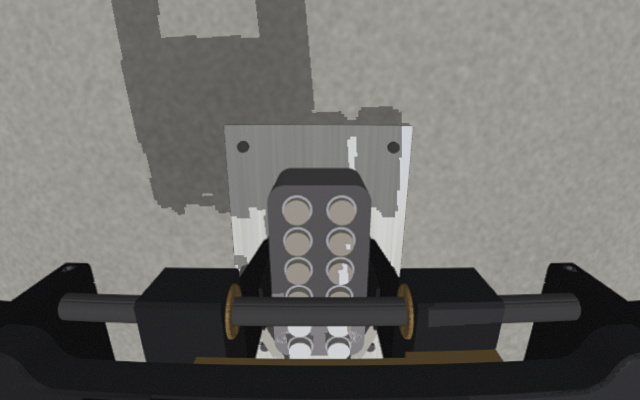

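View pics/top2c.png

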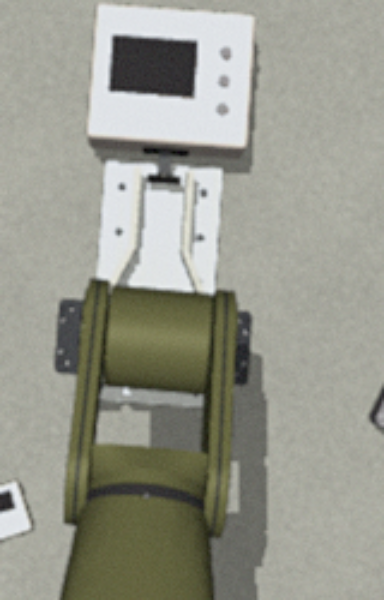

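The wrist view shows the rack over the plate, caps centred at column ~320, with the plate's rear corners at (225,126) and (411,126). I'll check with rays while lowering.

Request:
arm_command --pt "0.04 -0.0003 -0.001 0.012 0" --pt "0.04 -0.0003 -0.001 0.025 0" --pt "0.04 -0.0003 -0.001 0.037 0" --pt "0.04 -0.0003 -0.001 0.045 0" --pt "0.04 -0.0003 -0.001 0.05 0" --pt "0.04 -0.0003 -0.001 0.052 0" --pt "0.04 -0.0003 -0.001 0.052 0"

```text
time: 5.72
position: [0.5099, -0.0034, 0.2019]
tcp_rot: [0.0, 0.044, 0.999, -0.0]
ft_force: [-0.7, 0.5, -1.9]
width: 0.486
```

```bash
python3 - <<'E'
from h import *
c=get_calibration("wrist")
st()
cv2.imwrite("pics/wrist3.png",camera("wrist")[:,:,::-1])
E
```

```text
t5.72 pos [ 0.5099 -0.0034  0.2019] yang 84.91 F [-0.68  0.47 -1.95] w 0.0462 guide [-0.0997 -0.0009]
```

View pics/wrist3.png

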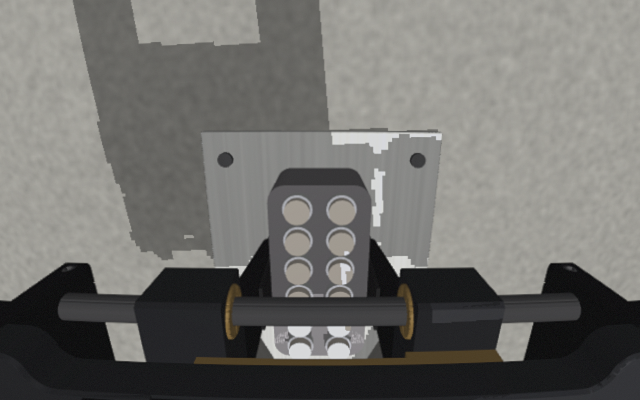

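The rack is about 3 mm above the plate and parallel to it. The plate's rear corners are at (202,132) and (442,131).

```bash
python3 - <<'E'
from h import *
c=get_calibration("wrist")
W=plane(c,[(202,132),(442,131)],0.005); print(W.round(4), W.mean(0).round(4),"G",[toG(w).round(4) for w in W], "dir",np.degrees(np.arctan2(*(W[1]-W[0])[[1,0]])))
C=plane(c,[(297,210),(341,210),(297,240),(341,240)],0.047);print([toG(w).round(4) for w in C])
E
```

```text
[[ 0.4396 -0.0609  0.005 ]
 [ 0.4505  0.068   0.005 ]] [0.4451 0.0036 0.005 ] G [array([-0.1646, -0.0644]), array([-0.1652,  0.0649])] dir 85.16313003931602
[array([-0.1351, -0.011 ]), array([-0.1351,  0.0083]), array([-0.1207, -0.0113]), array([-0.1207,  0.0086])]
```

Request:
arm_command --pt "0.04 0 0 0.001 0" --pt "0.04 0 0 0.0018 0" --pt "0.04 0 0 0.0025 0" --pt "0.04 0 0 0.003 0" --pt "0.04 0 0 0.003 0"

```text
time: 6.4
position: [0.5097, -0.0034, 0.1988]
tcp_rot: [0.0, 0.044, 0.999, -0.0]
ft_force: [0.6, -0.5, -2.4]
width: 0.484
```

Request:
arm_command --pt "0.04 0 0 0.0005 0" --pt "0.04 0 0 0.0005 0"

```text
time: 6.65
position: [0.5098, -0.0034, 0.1987]
tcp_rot: [-0.0, 0.044, 0.999, -0.0]
ft_force: [-3.7, 0.2, 2.9]
width: 0.486
```

Request:
arm_command --pt "0.04 0 0 0.0005 0" --pt "0.04 0 0 0.0005 0"

```text
time: 6.9
position: [0.5099, -0.0034, 0.1987]
tcp_rot: [-0.0, 0.044, 0.999, -0.0]
ft_force: [-5.4, 0.0, 7.4]
width: 0.483
```

Contact is firm (+7 N), so I'll release by opening the fingers a little.

Request:
arm_command --pt "0.052 0 0 0 0" --pt "0.07 0 0 0 0" --pt "0.07 0 0 0 0" --pt "0.07 0 0 0 0"

```text
time: 7.4
position: [0.5097, -0.0034, 0.1976]
tcp_rot: [-0.0, 0.044, 0.999, 0.0]
ft_force: [-0.2, 0.4, -0.0]
width: 0.729
```

```bash
python3 - <<'E'
from h import *
st()
E
```

```text
t7.40 pos [ 0.5097 -0.0034  0.1976] yang 84.91 F [-0.19  0.4  -0.01] w 0.0693 guide [-0.0999 -0.0009]
```

Request:
arm_command --pt "0.07 0 0 -0.02 0" --pt "0.07 0 0 -0.045 0" --pt "0.07 0 0 -0.068 0" --pt "0.07 0.01 0 -0.07 0" --pt "0.03 0.05 0 -0.07 0" --pt "0.01 0.085 0 -0.07 0" --pt "0.01 0.09 0 -0.07 0" --pt "0.01 0.09 0 -0.07 0" --grip_force 20

```text
time: 8.4
position: [0.42, 0.0046, 0.2674]
tcp_rot: [0.0, 0.044, 0.999, -0.0]
ft_force: [-0.6, -0.2, -0.1]
width: 0.372
```

```bash
python3 - <<'E'
from h import *
p=G(-.19);rel([p[0],p[1],0.199],84.9)
c=get_calibration("wrist")
cv2.imwrite("pics/side4.png",camera("side")[160:280,220:420,::-1].repeat(4,0).repeat(4,1))
E
```

```text
t8.40 pos [0.42   0.0046 0.2674] yang 84.91 F [-0.56 -0.23 -0.11] w 0.0354 guide [-0.19   -0.0009]
shift [0.     0.0009 0.0684] yaw 0.0002
```

View pics/side4.png

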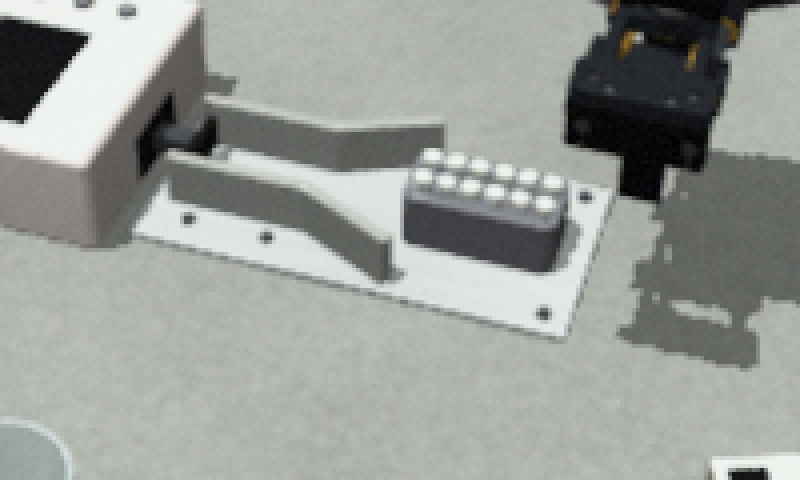

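The rack stands upright on the plate before the mouth, and the fingers are clear behind it. I'll lower the nearly closed fingers behind it.

Request:
arm_command --pt "0.01 0 0.0009 0.01 0" --pt "0.01 0 0.0009 0.03 0" --pt "0.01 0 0.0009 0.05 0" --pt "0.01 0 0.0009 0.063 0" --pt "0.01 0 0.0009 0.068 0" --pt "0.01 0 0.0009 0.068 0" --pt "0.01 0 0.0009 0.068 0" --pt "0.01 0 0.0009 0.068 0"

```text
time: 9.45
position: [0.4205, 0.0054, 0.2005]
tcp_rot: [0.001, 0.044, 0.999, -0.0]
ft_force: [0.1, 0.3, -0.2]
width: 0.102
```

Request:
arm_command --pt "0.01 -0.005 0 0 0" --pt "0.01 -0.01 0 0 0" --pt "0.01 -0.015 0 0 0" --pt "0.01 -0.02 0 0 0" --pt "0.01 -0.025 0 0 0" --pt "0.01 -0.03 0 0 0" --pt "0.01 -0.03 0 0 0"

```text
time: 10.32
position: [0.4504, 0.0027, 0.1998]
tcp_rot: [0.0, 0.044, 0.999, -0.0]
ft_force: [-0.2, 0.5, 0.1]
width: 0.105
```

```bash
python3 - <<'E'
from h import *
st()
E
```

```text
t10.32 pos [0.4504 0.0027 0.1998] yang 84.91 F [-0.18  0.53  0.12] w 0.0100 guide [-0.1595 -0.    ]
```

Request:
arm_command --pt "0.01 -0.002 0 0 0" --pt "0.01 -0.004 0 0 0" --pt "0.01 -0.0065 0 0 0" --pt "0.01 -0.009 0 0 0" --pt "0.01 -0.0115 0 0 0" --pt "0.01 -0.014 0 0 0" --pt "0.01 -0.0165 0 0 0" --pt "0.01 -0.019 0 0 0"

```text
time: 11.32
position: [0.4691, 0.0011, 0.1997]
tcp_rot: [0.0, 0.044, 0.999, 0.0]
ft_force: [-0.9, 0.6, -0.6]
width: 0.102
```

```bash
python3 - <<'E'
from h import *
st(); c=get_calibration("top")
def cr(p): return ((np.array(p)-[440,0])+.5)/4.5-.5+[285,135]
for p in [(608,98),(635,98),(662,98),(608,82),(662,82)]: print(toG(plane(c,[cr(p)],0.035)[0]).round(4))
cv2.imwrite("pics/side5.png",camera("side")[160:280,220:420,::-1].repeat(4,0).repeat(4,1))
E
```

```text
t11.32 pos [0.4691 0.0011 0.1997] yang 84.91 F [-0.95  0.55 -0.63] w 0.0097 guide [-0.1407 -0.    ]
[0.0688 0.0156]
[0.07   0.0001]
[ 0.0711 -0.0154]
[0.0781 0.0162]
[ 0.0803 -0.0147]
```

View pics/side5.png

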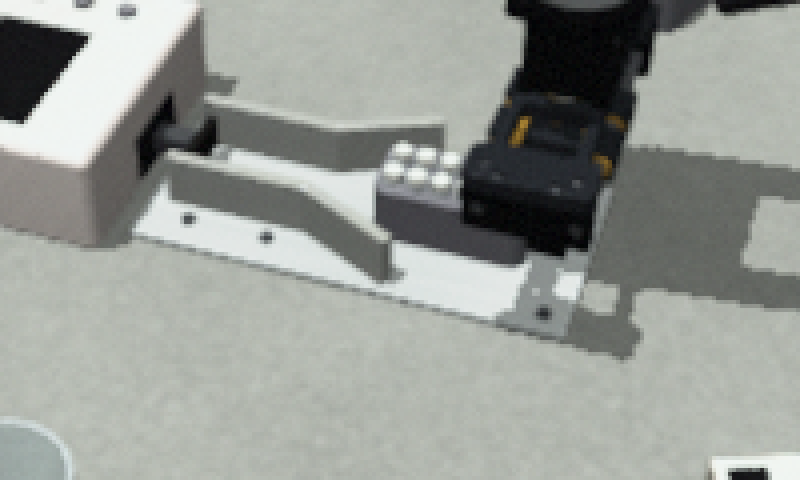

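The rack slides forward in front of the fingers at about 1 N. In the first top view the stop's front looks to be near x=70 mm. I'll keep going.

Request:
arm_command --pt "0.01 -0.0025 0 0 0" --pt "0.01 -0.005 0 0 0" --pt "0.01 -0.0075 0 0 0" --pt "0.01 -0.01 0 0 0" --pt "0.01 -0.0125 0 0 0" --pt "0.01 -0.015 0 0 0" --pt "0.01 -0.0175 0 0 0" --pt "0.01 -0.02 0 0 0"

```text
time: 12.38
position: [0.489, -0.0007, 0.1998]
tcp_rot: [-0.0, 0.044, 0.999, 0.0]
ft_force: [-3.7, -0.0, 4.3]
width: 0.106
```

Request:
arm_command --pt "0.01 -0.0025 0 0 0" --pt "0.01 -0.005 0 0 0" --pt "0.01 -0.0075 0 0 0" --pt "0.01 -0.01 0 0 0" --pt "0.01 -0.0125 0 0 0" --pt "0.01 -0.015 0 0 0" --pt "0.01 -0.0175 0 0 0" --pt "0.01 -0.02 0 0 0"

```text
time: 13.38
position: [0.509, -0.0024, 0.1997]
tcp_rot: [-0.0, 0.044, 0.999, -0.0]
ft_force: [-4.9, 0.8, 4.0]
width: 0.106
```

Request:
arm_command --pt "0.01 -0.002 0 0 0" --pt "0.01 -0.004 0 0 0" --pt "0.01 -0.006 0 0 0" --pt "0.01 -0.008 0 0 0" --pt "0.01 -0.01 0 0 0" --pt "0.01 -0.012 0 0 0" --pt "0.01 -0.014 0 0 0" --pt "0.01 -0.016 0 0 0"

```text
time: 14.38
position: [0.5249, -0.0039, 0.1997]
tcp_rot: [-0.0, 0.044, 0.999, 0.0]
ft_force: [-3.7, -0.0, 3.6]
width: 0.102
```

```bash
python3 - <<'E'
from h import *
st()
cv2.imwrite("pics/side6.png",camera("side")[160:280,220:420,::-1].repeat(4,0).repeat(4,1))
E
```

```text
t14.38 pos [ 0.5249 -0.0039  0.1997] yang 84.91 F [-3.68 -0.05  3.61] w 0.0097 guide [-0.0848  0.    ]
```

View pics/side6.png

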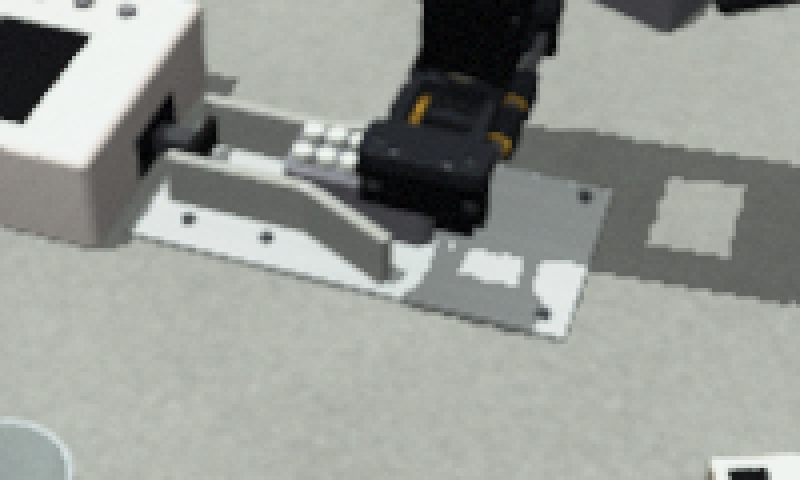

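The rack's front has entered the throat, with 3.7 N along x. There is also about 4 N vertical on the tool, probably finger friction from a slight z offset, so I'll ease z up a little while advancing.

Request:
arm_command --pt "0.01 -0.002 0 -0.0005 0" --pt "0.01 -0.004 0 -0.0005 0" --pt "0.01 -0.006 0 -0.0005 0" --pt "0.01 -0.008 0 -0.0005 0" --pt "0.01 -0.01 0 -0.0005 0" --pt "0.01 -0.012 0 -0.0005 0" --pt "0.01 -0.014 0 -0.0005 0" --pt "0.01 -0.016 0 -0.0005 0"

```text
time: 15.42
position: [0.5408, -0.0053, 0.2003]
tcp_rot: [0.0, 0.044, 0.999, -0.0]
ft_force: [-0.8, 0.2, -1.1]
width: 0.106
```

```bash
python3 - <<'E'
from h import *
st()
for n in ("side","wrist"): cv2.imwrite(f"pics/{n}7.png",camera(n)[:,:,::-1])
im=cv2.imread("pics/side7.png"); cv2.imwrite("pics/side7.png",im[160:260,230:380].repeat(5,0).repeat(5,1))
E
```

```text
t15.43 pos [ 0.5408 -0.0053  0.2003] yang 84.91 F [-0.82  0.19 -1.1 ] w 0.0101 guide [-0.0688 -0.    ]
```

View pics/side7.png

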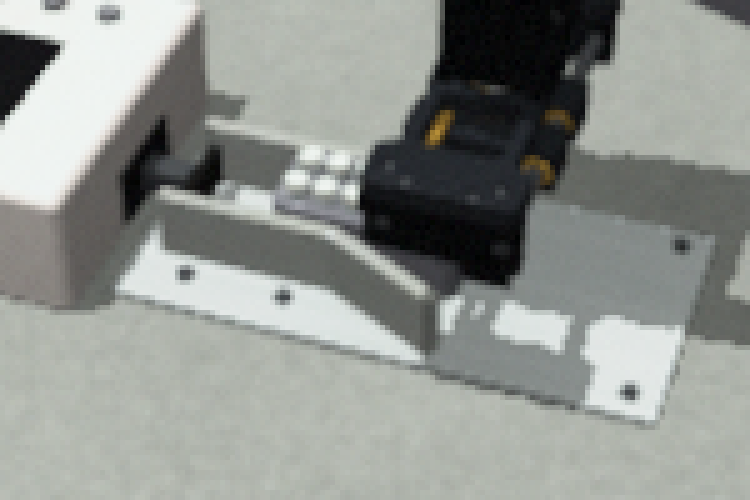

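View pics/wrist7.png

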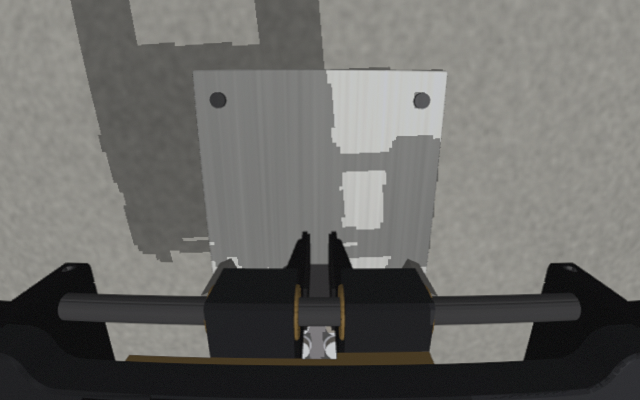

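The rack is square in the throat and slides at about 1 N. The stop should be about 35 mm further on.

Request:
arm_command --pt "0.01 -0.002 0 0 0" --pt "0.01 -0.004 0 0 0" --pt "0.01 -0.006 0 0 0" --pt "0.01 -0.008 0 0 0" --pt "0.01 -0.01 0 0 0" --pt "0.01 -0.012 0 0 0" --pt "0.01 -0.014 0 0 0" --pt "0.01 -0.016 0 0 0"

```text
time: 16.52
position: [0.5567, -0.0067, 0.2002]
tcp_rot: [-0.0, 0.044, 0.999, -0.0]
ft_force: [-4.1, -0.3, 3.4]
width: 0.106
```

Request:
arm_command --pt "0.01 -0.001 0 0 0" --pt "0.01 -0.002 0 0 0" --pt "0.01 -0.003 0 0 0" --pt "0.01 -0.004 0 0 0" --pt "0.01 -0.005 0 0 0" --pt "0.01 -0.006 0 0 0" --pt "0.01 -0.007 0 0 0" --pt "0.01 -0.008 0 0 0"

```text
time: 17.52
position: [0.5646, -0.0074, 0.2002]
tcp_rot: [-0.0, 0.044, 0.999, -0.0]
ft_force: [-4.5, -0.3, 3.1]
width: 0.102
```

Request:
arm_command --pt "0.01 -0.0005 0 0 0" --pt "0.01 -0.001 0 0 0" --pt "0.01 -0.0015 0 0 0" --pt "0.01 -0.002 0 0 0" --pt "0.01 -0.0025 0 0 0" --pt "0.01 -0.003 0 0 0"

```text
time: 18.27
position: [0.5676, -0.0077, 0.2002]
tcp_rot: [-0.0, 0.044, 0.999, 0.0]
ft_force: [-3.9, 1.2, 2.9]
width: 0.103
```

```bash
python3 - <<'E'
from h import *
st()
for n in ("side",): cv2.imwrite(f"pics/{n}8.png",camera(n)[:,:,::-1])
im=cv2.imread("pics/side8.png"); cv2.imwrite("pics/side8.png",im[160:260,230:380].repeat(5,0).repeat(5,1))
E
```

```text
t18.27 pos [ 0.5676 -0.0077  0.2002] yang 84.91 F [-3.94  1.17  2.91] w 0.0098 guide [-0.0419  0.    ]
```

View pics/side8.png

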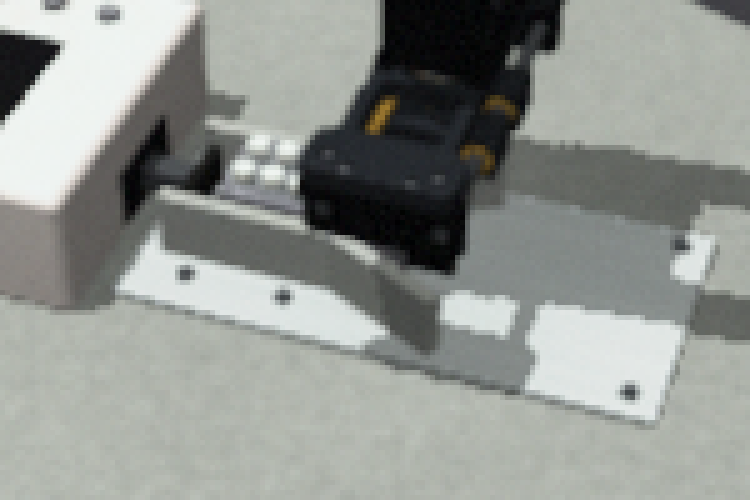

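The rack is 5–10 mm from the stop and sliding drag is about 4 N. I'll approach slowly now.

Request:
arm_command --pt "0.01 -0.0005 0 0 0" --pt "0.01 -0.001 0 0 0" --pt "0.01 -0.0015 0 0 0" --pt "0.01 -0.002 0 0 0" --pt "0.01 -0.0025 0 0 0" --pt "0.01 -0.003 0 0 0"

```text
time: 19.08
position: [0.5706, -0.0079, 0.2002]
tcp_rot: [-0.0, 0.044, 0.999, -0.0]
ft_force: [-3.9, 0.2, 2.9]
width: 0.106
```

Request:
arm_command --pt "0.01 -0.0004 0 0 0" --pt "0.01 -0.0008 0 0 0" --pt "0.01 -0.0012 0 0 0" --pt "0.01 -0.0012 0 0 0"

```text
time: 19.58
position: [0.5718, -0.0081, 0.2002]
tcp_rot: [0.0, 0.044, 0.999, -0.0]
ft_force: [-3.5, 0.1, 2.5]
width: 0.106
```

Request:
arm_command --pt "0.01 -0.0004 0 0 0" --pt "0.01 -0.0008 0 0 0" --pt "0.01 -0.001 0 0 0" --pt "0.01 -0.001 0 0 0"

```text
time: 20.08
position: [0.5728, -0.0081, 0.2003]
tcp_rot: [0.0, 0.044, 0.999, 0.0]
ft_force: [-3.8, 0.3, 1.6]
width: 0.107
```

Request:
arm_command --pt "0.01 -0.0004 0 0 0" --pt "0.01 -0.0008 0 0 0" --pt "0.01 -0.001 0 0 0" --pt "0.01 -0.001 0 0 0"

```text
time: 20.58
position: [0.5738, -0.0082, 0.2003]
tcp_rot: [0.0, 0.044, 0.999, 0.0]
ft_force: [-3.5, -0.0, 2.6]
width: 0.106
```

Request:
arm_command --pt "0.01 -0.0004 0 0 0" --pt "0.01 -0.0008 0 0 0" --pt "0.01 -0.001 0 0 0" --pt "0.01 -0.001 0 0 0"

```text
time: 21.08
position: [0.5748, -0.0083, 0.2002]
tcp_rot: [0.0, 0.044, 0.999, -0.0]
ft_force: [-3.1, 0.7, 3.0]
width: 0.107
```

Request:
arm_command --pt "0.01 -0.0004 0 0 0" --pt "0.01 -0.0006 0 0 0" --pt "0.01 -0.0006 0 0 0"

```text
time: 21.45
position: [0.5754, -0.0084, 0.2002]
tcp_rot: [0.0, 0.044, 0.999, -0.0]
ft_force: [-3.6, 1.1, 3.1]
width: 0.1
```

Request:
arm_command --pt "0.01 -0.0004 0 0 0" --pt "0.01 -0.0008 0 0 0" --pt "0.01 -0.001 0 0 0" --pt "0.01 -0.001 0 0 0"

```text
time: 21.95
position: [0.5764, -0.0085, 0.2003]
tcp_rot: [0.0, 0.044, 0.999, -0.0]
ft_force: [-3.5, 0.5, 2.7]
width: 0.108
```

Request:
arm_command --pt "0.01 -0.0004 0 0 0" --pt "0.01 -0.0008 0 0 0" --pt "0.01 -0.001 0 0 0" --pt "0.01 -0.001 0 0 0"

```text
time: 22.45
position: [0.5774, -0.0085, 0.2003]
tcp_rot: [0.0, 0.044, 0.999, -0.0]
ft_force: [-2.4, 0.3, 2.3]
width: 0.107
```

```bash
python3 - <<'E'
from h import *
st()
for n in ("side",): cv2.imwrite(f"pics/{n}9.png",camera(n)[:,:,::-1])
im=cv2.imread("pics/side9.png"); cv2.imwrite("pics/side9.png",cv2.resize(im[180:220,240:310],None,fx=11,fy=11,interpolation=cv2.INTER_CUBIC))
E
```

```text
t22.45 pos [ 0.5774 -0.0085  0.2003] yang 84.91 F [-2.41  0.3   2.34] w 0.0102 guide [-0.032  0.   ]
```

View pics/side9.png

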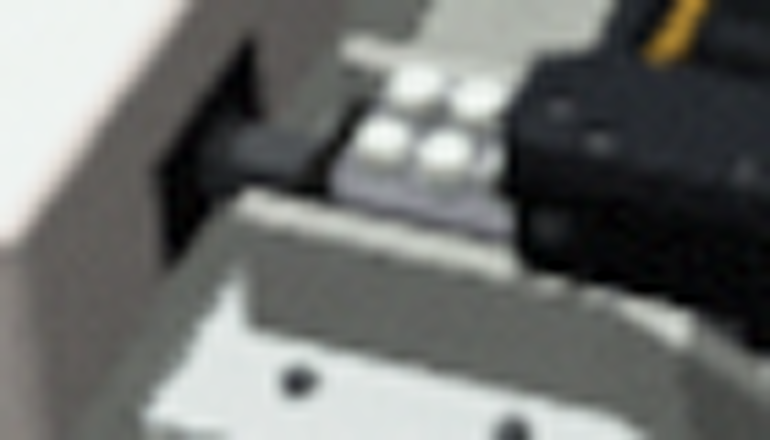

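The rack front is now within a few mm of the black pad, in line with it between the rails. The force hasn't risen yet.

Request:
arm_command --pt "0.01 -0.0004 0 0 0" --pt "0.01 -0.0008 0 0 0" --pt "0.01 -0.001 0 0 0" --pt "0.01 -0.001 0 0 0"

```text
time: 23.0
position: [0.5784, -0.0086, 0.2003]
tcp_rot: [0.0, 0.044, 0.999, -0.0]
ft_force: [-3.3, -0.2, 2.4]
width: 0.105
```

Request:
arm_command --pt "0.01 -0.0004 0 0 0" --pt "0.01 -0.0006 0 0 0" --pt "0.01 -0.0006 0 0 0"

```text
time: 23.38
position: [0.579, -0.0087, 0.2002]
tcp_rot: [0.0, 0.044, 0.999, -0.0]
ft_force: [-3.1, 0.0, 2.3]
width: 0.106
```

Request:
arm_command --pt "0.01 -0.0004 0 0 0" --pt "0.01 -0.0006 0 0 0" --pt "0.01 -0.0006 0 0 0"

```text
time: 23.75
position: [0.5795, -0.0087, 0.2002]
tcp_rot: [0.0, 0.044, 0.999, 0.0]
ft_force: [-2.8, -0.2, 2.6]
width: 0.108
```

Request:
arm_command --pt "0.01 -0.0004 0 0 0" --pt "0.01 -0.0008 0 0 0" --pt "0.01 -0.0008 0 0 0"

```text
time: 24.12
position: [0.5804, -0.0088, 0.2003]
tcp_rot: [0.0, 0.044, 0.999, -0.0]
ft_force: [-2.9, 0.9, 1.3]
width: 0.106
```

Request:
arm_command --pt "0.01 -0.0004 0 0 0" --pt "0.01 -0.0006 0 0 0" --pt "0.01 -0.0006 0 0 0"

```text
time: 24.5
position: [0.5809, -0.0088, 0.2002]
tcp_rot: [0.0, 0.044, 0.999, -0.0]
ft_force: [-3.3, -0.3, 1.6]
width: 0.104
```

Request:
arm_command --pt "0.01 -0.0004 0 0 0" --pt "0.01 -0.0006 0 0 0" --pt "0.01 -0.0006 0 0 0"

```text
time: 24.88
position: [0.5813, -0.0089, 0.2003]
tcp_rot: [-0.001, 0.044, 0.999, 0.0]
ft_force: [-5.1, 0.1, 4.6]
width: 0.103
```

```bash
python3 - <<'E'
from h import *
for i in range(1): st()
E
```

```text
t24.88 pos [ 0.5813 -0.0089  0.2003] yang 84.91 F [-5.11  0.07  4.63] w 0.0098 guide [-0.0281  0.    ]
```

The force is rising (5.1 N), so the stop is touched. I'll go on in small steps.

Request:
arm_command --pt "0.01 -0.0003 0 0 0" --pt "0.01 -0.0004 0 0 0" --pt "0.01 -0.0004 0 0 0"

```text
time: 25.25
position: [0.5815, -0.0089, 0.2002]
tcp_rot: [-0.001, 0.044, 0.999, 0.0]
ft_force: [-7.0, 0.1, 5.4]
width: 0.108
```

Request:
arm_command --pt "0.01 -0.0003 0 0 0" --pt "0.01 -0.0003 0 0 0"

```text
time: 25.5
position: [0.5817, -0.0089, 0.2003]
tcp_rot: [-0.001, 0.044, 0.999, 0.0]
ft_force: [-7.8, 1.0, 6.1]
width: 0.104
```

Request:
arm_command --pt "0.01 -0.0003 0 0 0" --pt "0.01 -0.0005 0 0 0" --pt "0.01 -0.0005 0 0 0"

```text
time: 25.88
position: [0.582, -0.0089, 0.2003]
tcp_rot: [-0.002, 0.044, 0.999, 0.0]
ft_force: [-8.8, 0.7, 7.8]
width: 0.105
```

Request:
arm_command --pt "0.01 -0.0003 0 0 0" --pt "0.01 -0.0004 0 0 0" --pt "0.01 -0.0004 0 0 0"

```text
time: 26.25
position: [0.5822, -0.0089, 0.2003]
tcp_rot: [-0.002, 0.044, 0.999, 0.0]
ft_force: [-10.5, 1.7, 9.1]
width: 0.104
```

The vertical reaction grows with the push: the fingers press the rack's rear down and friction takes up part of the push. I'll ease z up a little to take that off.

Request:
arm_command --pt "0.01 0 0 -0.0003 0" --pt "0.01 0 0 -0.0005 0" --pt "0.01 0 0 -0.0005 0"

```text
time: 26.62
position: [0.5822, -0.0089, 0.2003]
tcp_rot: [-0.002, 0.044, 0.999, 0.0]
ft_force: [-8.2, 0.4, 5.2]
width: 0.102
```

Request:
arm_command --pt "0.01 0 0 -0.0003 0" --pt "0.01 0 0 -0.0003 0"

```text
time: 26.88
position: [0.5822, -0.0089, 0.2003]
tcp_rot: [-0.002, 0.044, 0.999, 0.0]
ft_force: [-6.2, 1.1, 4.6]
width: 0.107
```

Request:
arm_command --pt "0.01 0 0 -0.0003 0" --pt "0.01 0 0 -0.0006 0" --pt "0.01 0 0 -0.0006 0"

```text
time: 27.25
position: [0.5822, -0.0089, 0.2004]
tcp_rot: [-0.002, 0.044, 0.999, 0.0]
ft_force: [-5.8, 0.0, -0.6]
width: 0.099
```

Request:
arm_command --pt "0.01 -0.0003 0 0 0" --pt "0.01 -0.0005 0 0 0" --pt "0.01 -0.0005 0 0 0"

```text
time: 27.62
position: [0.5825, -0.0089, 0.2003]
tcp_rot: [-0.002, 0.044, 0.999, 0.0]
ft_force: [-7.6, 1.1, 1.1]
width: 0.108
```

Request:
arm_command --pt "0.01 -0.0003 0 -0.0001 0" --pt "0.01 -0.0006 0 -0.0003 0" --pt "0.01 -0.0008 0 -0.0004 0" --pt "0.01 -0.0008 0 -0.0004 0"

```text
time: 28.12
position: [0.5829, -0.0089, 0.2003]
tcp_rot: [-0.003, 0.044, 0.999, 0.0]
ft_force: [-7.2, 0.7, 0.4]
width: 0.108
```

```bash
python3 - <<'E'
from h import *
st()
E
```

```text
t28.12 pos [ 0.5829 -0.0089  0.2003] yang 84.91 F [-7.22  0.74  0.36] w 0.0102 guide [-0.0265  0.0001]
```

Request:
arm_command --pt "0.01 -0.0004 0 -0.0002 0" --pt "0.01 -0.0008 0 -0.0004 0" --pt "0.01 -0.001 0 -0.0005 0" --pt "0.01 -0.001 0 -0.0005 0"

```text
time: 28.62
position: [0.5835, -0.009, 0.2004]
tcp_rot: [-0.004, 0.044, 0.999, 0.0]
ft_force: [-9.1, 0.2, 1.2]
width: 0.107
```

```bash
python3 - <<'E'
from h import *
o,_,_=st(); print(o["tcp_rot"])
E
```

```text
t28.62 pos [ 0.5835 -0.009   0.2004] yang 84.91 F [-9.1   0.15  1.2 ] w 0.0101 guide [-0.0259  0.0001]
[-3.88668104e-03  4.43851674e-02  9.99006894e-01  2.74752579e-04]
```

Request:
arm_command --pt "0.01 -0.0004 0 -0.0002 0" --pt "0.01 -0.0008 0 -0.0004 0" --pt "0.01 -0.0008 0 -0.0004 0"

```text
time: 29.0
position: [0.5839, -0.009, 0.2004]
tcp_rot: [-0.005, 0.044, 0.999, 0.0]
ft_force: [-9.8, 0.9, -0.0]
width: 0.105
```

Request:
arm_command --pt "0.01 0 0 0 0" --pt "0.01 0 0 0 0" --pt "0.01 0 0 0 0" --pt "0.01 0 0 0 0" --pt "0.01 0 0 0 0"

```text
time: 29.62
position: [0.5839, -0.009, 0.2004]
tcp_rot: [-0.005, 0.044, 0.999, 0.0]
ft_force: [-9.5, 1.3, -0.4]
width: 0.107
```

Request:
arm_command --pt "0.01 0 0 0 0" --pt "0.01 0 0 0 0" --pt "0.01 0 0 0 0" --pt "0.01 0 0 0 0" --pt "0.01 0 0 0 0" --pt "0.01 0 0 0 0"

```text
time: 30.38
position: [0.5839, -0.009, 0.2005]
tcp_rot: [-0.005, 0.044, 0.999, 0.0]
ft_force: [-10.2, 1.1, -0.9]
width: 0.108
```

```bash
python3 - <<'E'
from h import *
st()
im=camera("side")[:,:,::-1]; cv2.imwrite("pics/side10.png",cv2.resize(im[180:220,240:310],None,fx=11,fy=11,interpolation=cv2.INTER_CUBIC))
E
```

```text
t30.38 pos [ 0.5839 -0.009   0.2005] yang 84.91 F [-10.2    1.1   -0.94] w 0.0102 guide [-0.0255  0.0001]
```

View pics/side10.png

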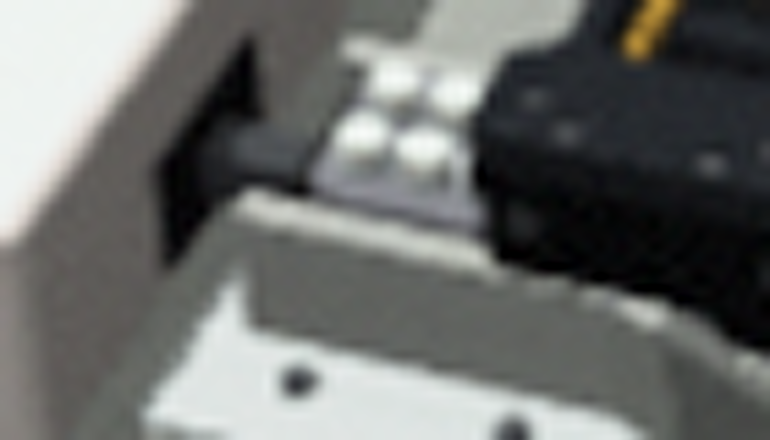

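Held near 10 N for about 1.4 s, with the rack front against the pad in the picture. Next I'll back off slowly, then retreat.

Request:
arm_command --pt "0.01 0.0004 0 0 0" --pt "0.01 0.0008 0 0 0" --pt "0.01 0.0012 0 0 0" --pt "0.01 0.0016 0 0 0" --pt "0.01 0.002 0 0 0" --pt "0.01 0.0024 0 0 0" --pt "0.01 0.0028 0 0 0" --pt "0.01 0.0032 0 0 0"

```text
time: 31.42
position: [0.5821, -0.0089, 0.2017]
tcp_rot: [-0.002, 0.044, 0.999, 0.0]
ft_force: [-5.4, 0.9, -2.7]
width: 0.103
```

Request:
arm_command --pt "0.01 0.0005 0 0 0" --pt "0.01 0.001 0 0 0" --pt "0.01 0.0015 0 0 0" --pt "0.01 0.002 0 0 0" --pt "0.01 0.003 0 0 0" --pt "0.01 0.004 0 0 0" --pt "0.01 0.006 0 0 0" --pt "0.01 0.008 0 0 0"

```text
time: 32.42
position: [0.5757, -0.0084, 0.204]
tcp_rot: [0.002, 0.044, 0.999, -0.0]
ft_force: [0.2, -0.6, -0.6]
width: 0.106
```

Request:
arm_command --pt "0.01 0.01 0 0 0" --pt "0.01 0.03 0 0 0" --pt "0.01 0.05 0 -0.02 0" --pt "0.01 0.07 0 -0.06 0" --pt "0.01 0.1 0 -0.11 0" --pt "0.01 0.14 0 -0.15 0" --pt "0.01 0.16 0 -0.16 0" --pt "0.01 0.16 0 -0.16 0"

```text
time: 33.42
position: [0.4147, 0.006, 0.3641]
tcp_rot: [0.002, 0.044, 0.999, -0.0]
ft_force: [0.5, -0.8, 0.3]
width: 0.104
```

```bash
python3 - <<'E'
from h import *
st()
for n in ("side","top","wrist"): cv2.imwrite(f"pics/{n}11.png",camera(n)[:,:,::-1])
a=cv2.imread("pics/side11.png");b=cv2.imread("pics/top11.png")
cv2.imwrite("pics/f.png",np.hstack([cv2.resize(a[175:245,235:335],(420,294),interpolation=cv2.INTER_CUBIC),cv2.resize(b[135:205,295:365],(370,294) if 0 else (294,294),interpolation=cv2.INTER_CUBIC)]))
E
```

```text
t33.42 pos [0.4147 0.006  0.3641] yang 84.92 F [ 0.47 -0.76  0.27] w 0.0099 guide [-1.954e-01  1.000e-04]
```

View pics/f.png

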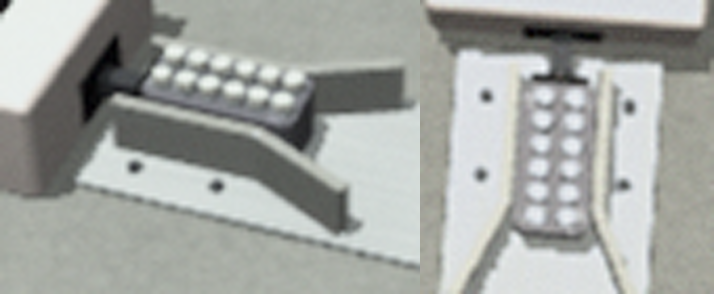

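The rack sits square in the throat against the pad (caps at about (326..336,157..187) in the top view). I'll measure its pose.

```bash
python3 - <<'E'
from h import *
def caps(n,x0,x1,y0,y1,f=6,th=190):
    im=cv2.imread(f"pics/{n}11.png"); g=cv2.resize(im[y0:y1,x0:x1],None,fx=f,fy=f,interpolation=cv2.INTER_CUBIC).min(2)
    m=(g>th).astype(np.uint8); k,l,s,ce=cv2.connectedComponentsWithStats(m)
    return np.array([((ce[i]+.5)/f-.5+[x0,y0]) for i in range(1,k) if 8*f<s[i,4]<1200])
for n,b,th in (("top",(317,342,154,190),215),("side",(268,312,183,203),200)):
    P=caps(n,*b,th=th); c=get_calibration(n); W=plane(c,P,0.049)[:,:2]; g=np.array([toG(w) for w in W]); m=g.mean(0); v=np.linalg.svd(g-m)[2][0]
    print(n,len(P),"centre G",m.round(4),"ang",np.degrees(np.arctan(v[1]/v[0])).round(2))
c=get_calibration("top")
# pad: dark pixels around the stop
im=cv2.imread("pics/top11.png"); m=im[145:160,318:345].max(2); print(m)
E
```

```text
top 13 centre G [ 0.0259 -0.0024] ang 10.64
side 12 centre G [ 0.0297 -0.0009] ang -0.22
[[101 103 103 106 103 107 105 100  93  84  81  84  79  89  91  81  87  84
   81  80  90  97  95  94  94  92  96]
 [100  94 101 104  98  97  98  97  94  98 104 100  98 103 103 107 105  99
   98 100 104 105 103 101 103 102 103]
 [131 131 136 141 130 122 118 106 101  91 102  99  95  92  98 104 103 100
   99 100 104 104 104 102 103 100 101]
 [207 207 205 208 204 202 167 134 106  95  96  95 101 120 134 140 139 130
  120 125 114 112 107  96  96  97  92]
 [226 231 230 232 234 237 224 168 112  97  96 100 106 129 151 183 210 203
  197 200 171 140 135 124 126 132 127]
 [221 225 228 231 229 231 239 194 117  96  97 100 105 125 152 201 233 231
  230 233 219 202 197 200 206 203 207]
 [221 228 231 234 232 238 243 185 105  86  98  89  93 128 180 225 233 231
  229 219 213 220 223 224 230 235 229]
 [213 221 232 206 168 169 178 138  69  84 101  79  77 113 181 225 236 232
  228 192 191 215 220 221 228 226 227]
 [197 178 199 145  60  56  63  48  40  62  74  54  53  66 107 144 171 211
  229 189 187 218 220 225 230 228 224]
 [193 151 148 136 118 104  95  95  96  87  73  80  61  48  54  60  85 180
  216 186 192 215 204 216 228 224 225]
 [197 152 145 153 168 174 182 169 155 141 136 135 136 142 140 139 134 182
  198 181 202 218 192 177 213 227 228]
 [182 152 156 164 196 220 228 223 193 167 160 171 195 209 216 195 168 164
  168 170 202 220 185 148 168 216 227]
 [182 161 187 190 214 234 233 237 214 169 159 185 225 233 232 217 180 156
  152 167 201 218 187 144 175 216 229]
 [184 166 186 196 203 220 236 235 199 154 161 197 231 235 235 226 187 164
  152 182 210 219 189 151 195 216 190]
 [172 155 173 183 164 166 203 192 153 144 154 161 193 231 233 219 185 171
  159 187 220 218 182 147 184 176 123]]
```

```bash
python3 - <<'E'
from h import *
a=cv2.imread("pics/side11.png");b=cv2.imread("pics/top11.png");d=cv2.imread("pics/top0.png")
f=lambda i,y0,y1,x0,x1,h:cv2.resize(i[y0:y1,x0:x1],(int((x1-x0)*h/(y1-y0)),h),interpolation=cv2.INTER_CUBIC)
r1=f(a,175,215,250,315,480)
cv2.imwrite("pics/g1.png",r1)
cv2.imwrite("pics/g2.png",np.hstack([f(d,140,170,312,348,320),f(b,140,170,312,348,320)]))
c=get_calibration("side")
W=plane(c,[(0,0)],0) 
E
```

```text
(no output)
```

View pics/g1.png

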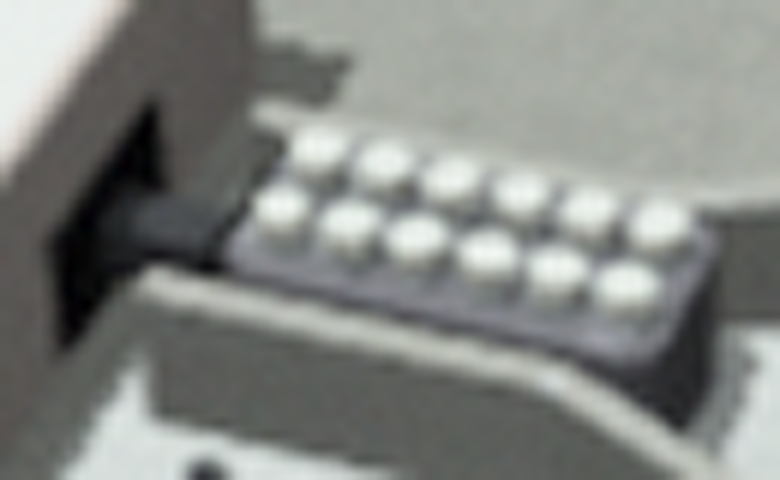

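View pics/g2.png

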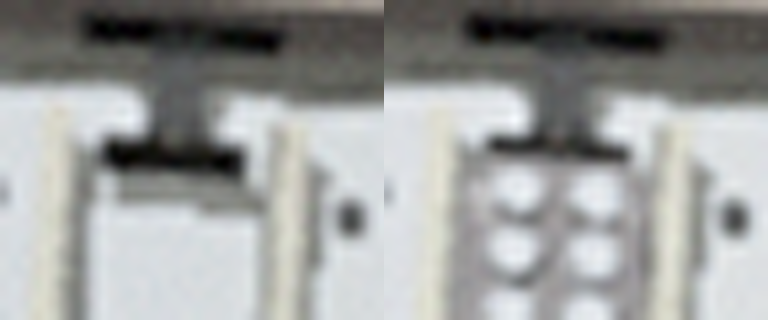

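There's no visible gap at the pad. On release, though, the fingers dragged the rack's rear upward (Fz -2.7 N), which may have disturbed the contact. With 35 s left, I'll seat it again with a lighter push and no lift.

Request:
arm_command --pt "0.01 -0.03 0 0.01 0" --pt "0.01 -0.075 0 0.04 0" --pt "0.01 -0.115 0 0.08 0" --pt "0.01 -0.135 0 0.12 0" --pt "0.01 -0.14 0 0.15 0" --pt "0.01 -0.14 0 0.162 0" --pt "0.01 -0.14 0 0.164 0" --pt "0.01 -0.14 0 0.164 0"

```text
time: 34.58
position: [0.5555, -0.0066, 0.1999]
tcp_rot: [0.001, 0.044, 0.999, -0.0]
ft_force: [-0.3, 0.4, 0.1]
width: 0.108
```

```bash
python3 - <<'E'
from h import *
o,_,_=st();print(o["tcp_rot"])
E
```

```text
t34.58 pos [ 0.5555 -0.0066  0.1999] yang 84.91 F [-0.3   0.44  0.1 ] w 0.0103 guide [-0.054  0.   ]
[ 7.53132622e-04  4.43864718e-02  9.99014150e-01 -4.27516150e-05]
```

Request:
arm_command --pt "0.01 -0.004 0 0 0" --pt "0.01 -0.008 0 0 0" --pt "0.01 -0.012 0 0 0" --pt "0.01 -0.016 0 0 0" --pt "0.01 -0.019 0 0 0" --pt "0.01 -0.021 0 0 0" --pt "0.01 -0.022 0 0 0" --pt "0.01 -0.022 0 0 0"

```text
time: 35.58
position: [0.577, -0.0085, 0.1989]
tcp_rot: [-0.0, 0.044, 0.999, -0.0]
ft_force: [-0.5, 0.3, -0.3]
width: 0.108
```

Request:
arm_command --pt "0.01 -0.0005 0 0 0" --pt "0.01 -0.001 0 0 0" --pt "0.01 -0.0015 0 0 0" --pt "0.01 -0.002 0 0 0" --pt "0.01 -0.002 0 0 0"

```text
time: 36.2
position: [0.579, -0.0087, 0.199]
tcp_rot: [-0.0, 0.044, 0.999, -0.0]
ft_force: [-0.1, 0.1, -0.1]
width: 0.102
```

Request:
arm_command --pt "0.01 -0.0004 0 0 0" --pt "0.01 -0.0008 0 0 0" --pt "0.01 -0.0008 0 0 0"

```text
time: 36.58
position: [0.5799, -0.0088, 0.199]
tcp_rot: [0.0, 0.044, 0.999, -0.0]
ft_force: [-0.3, -0.5, 0.3]
width: 0.104
```

Request:
arm_command --pt "0.01 -0.0004 0 0 0" --pt "0.01 -0.0008 0 0 0" --pt "0.01 -0.0008 0 0 0"

```text
time: 36.95
position: [0.5807, -0.0088, 0.199]
tcp_rot: [0.0, 0.044, 0.999, 0.0]
ft_force: [0.1, 0.0, 0.8]
width: 0.105
```

Request:
arm_command --pt "0.01 -0.0003 0 0 0" --pt "0.01 -0.0005 0 0 0" --pt "0.01 -0.0005 0 0 0"

```text
time: 37.33
position: [0.581, -0.0089, 0.199]
tcp_rot: [-0.0, 0.044, 0.999, 0.0]
ft_force: [-2.0, -0.5, 1.3]
width: 0.104
```

Request:
arm_command --pt "0.01 -0.0003 0 0 0" --pt "0.01 -0.0004 0 0 0" --pt "0.01 -0.0004 0 0 0"

```text
time: 37.7
position: [0.5813, -0.0089, 0.1989]
tcp_rot: [-0.001, 0.044, 0.999, -0.0]
ft_force: [-6.2, -0.2, 3.4]
width: 0.104
```

Request:
arm_command --pt "0.01 -0.0003 0 0 0" --pt "0.01 -0.0004 0 0 0" --pt "0.01 -0.0004 0 0 0"

```text
time: 38.08
position: [0.5815, -0.0089, 0.1989]
tcp_rot: [-0.001, 0.044, 0.999, 0.0]
ft_force: [-5.2, 0.5, 6.1]
width: 0.103
```

The force rose stiffly from first contact at the same place, so the rack was still at the stop. One more small press, then a slow release with no lift.

Request:
arm_command --pt "0.01 -0.0003 0 0 0" --pt "0.01 -0.0006 0 0 0" --pt "0.01 -0.0008 0 0 0" --pt "0.01 -0.0008 0 0 0"

```text
time: 38.58
position: [0.582, -0.0089, 0.1989]
tcp_rot: [-0.002, 0.044, 0.999, 0.0]
ft_force: [-8.8, 0.4, 7.1]
width: 0.105
```

Request:
arm_command --pt "0.01 0.0003 0 0 0" --pt "0.01 0.0006 0 0 0" --pt "0.01 0.0009 0 0 0" --pt "0.01 0.0012 0 0 0" --pt "0.01 0.0012 0 0 0"

```text
time: 39.2
position: [0.5814, -0.0089, 0.1989]
tcp_rot: [-0.0, 0.044, 0.999, 0.0]
ft_force: [-5.1, 0.3, 4.4]
width: 0.104
```

Request:
arm_command --pt "0.01 0.0002 0 0 0" --pt "0.01 0.0004 0 0 0" --pt "0.01 0.0006 0 0 0" --pt "0.01 0.0008 0 0 0" --pt "0.01 0.0008 0 0 0"

```text
time: 39.83
position: [0.581, -0.0089, 0.199]
tcp_rot: [0.001, 0.044, 0.999, -0.0]
ft_force: [-0.3, 0.2, -0.7]
width: 0.108
```

Smooth release: contact force fell to zero with no upward drag. Now I'll retreat.

Request:
arm_command --pt "0.01 0.0005 0 0 0" --pt "0.01 0.001 0 0 0" --pt "0.01 0.002 0 0 0" --pt "0.01 0.005 0 0 0" --pt "0.01 0.015 0 0 0" --pt "0.01 0.03 0 0 0" --pt "0.01 0.045 0 0 0" --pt "0.01 0.06 0 -0.01 0"

```text
time: 40.83
position: [0.5191, -0.0033, 0.2081]
tcp_rot: [-0.001, 0.044, 0.999, 0.0]
ft_force: [0.3, 0.3, -0.2]
width: 0.107
```

Request:
arm_command --pt "0.01 0.02 0 -0.04 0" --pt "0.01 0.05 0 -0.09 0" --pt "0.01 0.08 0 -0.13 0" --pt "0.01 0.1 0 -0.15 0" --pt "0.01 0.1 0 -0.15 0" --pt "0.01 0.1 0 -0.15 0"

```text
time: 41.58
position: [0.421, 0.0054, 0.3579]
tcp_rot: [-0.0, 0.044, 0.999, 0.0]
ft_force: [0.2, 0.8, -1.3]
width: 0.109
```

```bash
python3 - <<'E'
from h import *
st()
for n in ("side","top"): cv2.imwrite(f"pics/{n}12.png",camera(n)[:,:,::-1])
def caps(n,k0,x0,x1,y0,y1,f=6,th=190):
    im=cv2.imread(f"pics/{n}{k0}.png"); g=cv2.resize(im[y0:y1,x0:x1],None,fx=f,fy=f,interpolation=cv2.INTER_CUBIC).min(2)
    m=(g>th).astype(np.uint8); k,l,s,ce=cv2.connectedComponentsWithStats(m)
    return np.array([((ce[i]+.5)/f-.5+[x0,y0]) for i in range(1,k) if 8*f<s[i,4]<1200])
for k0 in (11,12):
  for n,b,th in (("top",(319,338,154,190),215),("side",(268,312,183,203),200)):
    P=caps(n,k0,*b,th=th); c=get_calibration(n); W=plane(c,P,0.049)[:,:2]; g=np.array([toG(w) for w in W]); m=g.mean(0); v=np.linalg.svd(g-m)[2][0]
    print(k0,n,len(P),"centre G",m.round(4),"ang",np.degrees(np.arctan(v[1]/v[0])).round(2))
a=cv2.imread("pics/side12.png");b=cv2.imread("pics/top12.png")
f=lambda i,y0,y1,x0,x1,h:cv2.resize(i[y0:y1,x0:x1],(int((x1-x0)*h/(y1-y0)),h),interpolation=cv2.INTER_CUBIC)
cv2.imwrite("pics/g3.png",np.hstack([f(a,175,215,250,315,280),f(b,140,195,305,355,280)]))
E
```

```text
t41.58 pos [0.421  0.0054 0.3579] yang 84.91 F [ 0.18  0.76 -1.26] w 0.0103 guide [-0.189 -0.   ]
11 top 12 centre G [0.0285 0.0006] ang -0.21
11 side 12 centre G [ 0.0297 -0.0009] ang -0.22
12 top 12 centre G [0.0289 0.0007] ang 0.01
12 side 12 centre G [ 0.0302 -0.0009] ang -0.12
```

View pics/g3.png

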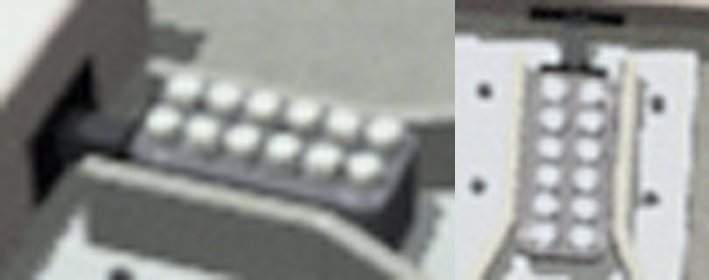

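The rack is square in the throat with its front at the pad. Both views agree: x about 29.5 mm, |y| under 1 mm, angle about 0. Handing in.

```bash
python3 -c "
from cell import *
print(hand_in())"
```

```text
the job is handed in; nothing more can be done
None
```

The narrow rack is resting against the sprung stop, square between the rails and let go. I handed the job in at about 42 s; no verdict is given.

**What I did:** I gripped the rack across its width, set it on the loading plate with about 7 N of contact, and released it. I then pushed it along the rails with nearly closed fingers. I felt the stop with the rack centre about 28 mm past the entrance, pressed at about 10 N on the wrist for about 1.4 s, and backed off.

**Re-seating:** On that first release the fingers dragged the rack's rear upward by about 2.7 N. So I went back, found the rack still at the stop, pressed again to about 9 N and released without lifting.

**Last checks:**

| View | Rack centre x | Rack centre y | Angle to guides |
|---|---|---|---|
| Top | 28.9 mm | +0.7 mm | 0.0° |
| Side | 30.2 mm | −0.9 mm | −0.1° |

- **Difference between views:** they differ by about 1.5 mm, within the calibration error.
- **Contact with the stop:** I saw no gap at the pad. The remaining contact force after release could not be measured directly.
- **Push on the stop:** the wrist force includes friction, so the stop took somewhat less than the 10 N read. The vertical force during the first press reached about 9 N before I eased it off.

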